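Tip the beads off the sample slide and show its label

TASK

A clear acrylic bead slide carries three loose chunky beads; one of its ends is frosted and carries the label, and that end has a small notch in one corner. Pick the slide up, tip all three beads over its plain end into the white dish (never pour towards the frosted end), then hold the slide level and still, label side up, about 10 cm above the light pad, lined up along the pad with its frosted end over the pad's blue end. Finish while still holding it there; leave the dish, jars and pliers where they stand.

Things in the scene. Friction and masses are not known exactly. Their poses are not given: they have to be found in the camera images.
- slide: Clear acrylic bead slide lying on the bench, 150 mm long (x), 44 wide (y), about 70 g. Origin: centre of underside; z up, +x to its frosted end. Two side walls (x -54 to 54, 16 high, outer faces 44 apart): grip across these. Pan between: flat for x -36 to 36, floor 4 up; then at each end a 16 degree ramp up to an open tab 7.4 thick. Beads roll out when it is tipped over 16 degrees; 35 empties it
- frosted_end (a point): middle of the slide's frosted end edge, 75 mm along slide +x, 4 mm above the underside. This end's tab (x 48 to 75 mm) is white frosted, with the label on its upper face and a 10 x 10 mm notch cut out of its +x +y corner
- plain_end (a point): middle of the slide's plain end edge, 75 mm along slide -x, 4 mm above the underside; this end's tab is clear and square, the same size, with no notch
- bead_green: turquoise glass bead, a ball of 20 mm diameter, about 11 g, loose in the slide's pan; origin at its centre
- bead_black: black glass bead, same size; origin at its centre
- bead_gold: gold-coloured bead, same size; origin at its centre
- dish: white ceramic bowl standing loose on the bench, rim radius 60 mm, 40 mm high, wall 4 mm, 0.4 kg; origin: centre of its underside
- dish_in (a point): centre of the dish's inner floor
- light_pad: flat white light pad fixed on the bench, 170 x 70 x 8 mm; origin: centre of its underside; +x along its length towards the end with the blue strip (34 mm long)
- pad_blue (a point): on the pad's top, 75 mm from its centre towards the blue end (in the blue strip)
- pad_white (a point): on the pad's top, 75 mm from its centre towards the other, white end
- jar_black: bystander: small lidded jar with black beads, 52 mm diameter, 46 mm high; origin: centre of its underside
- jar_blue: bystander: small lidded jar with blue beads, 52 mm diameter, 46 mm high; origin: centre of its underside
- pliers: bystander: small pliers with blue handles lying flat, 130 mm long along x (jaws to +x), 52 mm wide, 13 mm high; origin near their middle, on the bench
There are look-alikes about, which are no part of the job. Several things have the shape of the slide; the one meant has the colours described above.

How it is judged (in metres and radians):
On the way, in this order (a step that is already met when the one before it is completed fails the run):
1. the slide is in the air with its frosted end raised and its plain end at the dish (angle between slide's own x axis and vertical below 1.42 rad and height (world z) of frosted_end above 0.05 m and horizontal distance between plain_end and dish_in below 0.1 m).
2. all three beads are in the dish (horizontal distance between each of bead_green, bead_black, bead_gold and dish_in below 0.055 m and height (world z) of each of bead_green, bead_black, bead_gold below 0.045 m), for 0.3 s.
At the end, for the whole second after the job is handed in: Beads within 55 mm of the upright dish's middle, below its rim; the gripper alone holds the slide still, label up, level within 10 degrees, underside 60 to 160 mm above the bench, frosted and plain ends within 30 mm (from above) of the blue-end and white-end points of the pad (all of step 2 and horizontal distance between frosted_end and pad_blue below 0.03 m and horizontal distance between plain_end and pad_white below 0.03 m and angle between slide's own z axis and vertical below 0.17 rad and height (world z) of slide between 0.06 and 0.16 m and contact force between the fingers and slide above 1 N and contact force between slide and light_pad below 0.05 N and linear speed of slide below 0.03 m/s and angle between dish's own z axis and vertical below 0.1 rad); the arm keeps its last pose, push and grip.
It fails at once if the slide is tipped towards its frosted end (more than 14 degrees down) (angle between slide's own x axis and vertical above 1.821 rad).
It fails at once if the dish is pushed more than 40 mm (distance of dish from where it was at the start of the episode above 0.04 m).
It fails at once if a jar or the pliers are disturbed (moved more than 25 mm or a jar tipped) (distance of any of jar_black, jar_blue, pliers from where it was at the start of the episode above 0.025 m or angle between any of jar_black, jar_blue, pliers's own z axis and vertical above 0.3 rad).
It also fails if it takes over 45 s, if anything falls off the work surface, if the arm or the gripper's body presses on something with over 40 N, if the wrist force passes 120 N, or if a joint passes its speed limit or range.

ROBOT

A 6-joint arm with a two-finger parallel gripper is mounted at the origin on the work surface. World frame = base frame: x ahead of the robot, y to its left, z up, the work surface at z = 0. Lengths are in mm, angles in rad, forces in N, time in s.
With the tool pointing down it reaches from about 275 to 725 mm from the base axis. Payload 5.6 kg.
Tool frame: the origin (TCP) lies at the very end of the fingers, on their centre line; the grasp point (between the pads) lies 19 mm behind it; z points along the fingers, y is the line along which they close (so a half turn about z gives the same grasp; the last joint's range is limited). The gripper opens to 85 mm and grips with 20 to 120 N. Pads are 22 mm wide; open, the fingers measure 114 mm over their backs; the gripper's body (76 mm by 85 mm) begins 54 mm behind the grasp point. The pads swing forward as they close: fully open they stand 13 mm farther back than shut.
Start: joints at [1.544, 0.255, 0.108, 0, -1.424, -0.285], TCP at [168.697, 523.483, 231.283] pointing down, gripper open.
Joint ranges: [-2.95, 2.95], [-1.21, 1.97], [-1.09, 1.5], [-2.87, 1.71], [-2.94, -0.07], [-3.05, 3.05]. Speed limits (rad/s): [2.57, 2.57, 3.14, 3.14, 3.14, 3.14].

INTERFACE

Orientations are given as a unit quaternion [w, x, y, z].
In Python, from bench import bot, eyes, finish_job gives the robot as it stands.
- The arm moves only by the tool move_arm, never from a script. Its argument "motion" is a list of rows, each a list of 3 entries, a list of its own where there are three numbers: the opening, from 0 (shut) to 1 (fully open), then the shift along the tool's x, y, z in m, then the turn, a rotation vector about the tool's x, y, z in rad. In form: [[claw, [tx, ty, tz], [ax, ay, az]], ...]. A call has 1 to 12 rows; each row shifts and turns the commanded pose from where the row before left it, along the tool's axes as they then stand; what a row does not reach is not made up. A row lasts 1/12 s, in which the tool goes at most 41.7 mm and 7.16 degrees, less where a joint would pass 70% of its speed; a pose out of reach is approached as far as the arm can. A call with a gripper value outside its range is refused whole. The fingers move at their own pace and stop on an object; "grip_force" is the grip in N (left out, the last holds). Time passes only in rows, so rows that do not move let the fingers close. It gives the time, the measured TCP pose, the force, the opening and the grip force at its end, in the units of the state.
- bot.state(): the state, without advancing time (a new reading comes with each control period).
- eyes.read_camera(name): name is "scene" or "top" or "wrist"; returns the picture (400x640x3 uint8, blue, green, red); there is no depth.
- eyes.get_calibration(name): a dict with "mtx" (3x3 intrinsics, pixels), "T" (4x4, takes a point from camera to world coordinates); the wrist camera has in their place "mount" (4x4, takes a point from camera to tool coordinates, whose origin is the TCP and whose axes are the flange's). Camera axes: x right, y down, z forward; pixel columns grow to the right and rows downward; lengths in mm; the calibration is good to about 2 mm. A picture is of the moment at which its call begins: read the wrist's pose just before it. get_calibration takes no time and is no camera call.
- finish_job(): hands the job in; it is judged then, once.
The state is a dict: "t": time; "q": joint angles; "qvel": joint speeds; "joint_torque": joint torques, N m; "ee_pos": TCP position; "eef_rot": TCP orientation; "wrist_force": force on the tool from outside, world axes, zero at the start; "ft_torque": the same for the moment, N m; "finger_gap": finger opening in mm; "grasp_force": force on a finger pad.
Only numpy, scipy, OpenCV 4.12 (cv2) and the standard library are available. Lean on these libraries where they do the work, as an engineer would, in place of code of your own. Each camera call takes 0.05 s, during which the arm holds its last target. There are 200 camera calls.

## Working session

There is one attempt and no reset: what is moved stays moved. The work goes in short steps, Python scripts to look and compute and a tool call to move; the robot and the scene stay as the last step left them, time stands still between calls to the robot, and variables do not carry over. Pictures are saved under pics/ and viewed, at most 10 in all, crops included, and the job is handed in when it is done.

Besides the shell and the picture viewer there is one more tool, called as a command line: name --argument value ..., lists and objects as JSON in quotes. move_arm: Moves the arm, as the interface text tells. Its arguments: {"type":"object","properties":{"motion":{"type":"array"},"grip_force":{"type":"number"}},"required":["motion"]}

```bash
mkdir -p pics; python3 - <<'E'
from bench import bot, eyes
import cv2
s=bot.state();print(s)
for n in("scene","top"):
    cv2.imwrite(f"pics/{n}0.png",eyes.read_camera(n)); print(n,eyes.get_calibration(n))
print(eyes.get_calibration("wrist"))
E
```

```text
{'t': 0.0, 'q': array([ 1.54359394e+00,  2.55751336e-01,  1.07005503e-01, -4.71845193e-04,
       -1.42389752e+00, -2.84615901e-01]), 'qvel': array([-0.00089016,  0.00105732,  0.00059758, -0.00090882,  0.00055946,
        0.00029941]), 'joint_torque': array([ 1.21980014e-03, -3.86629236e+01,  2.37942302e+01,  5.36493301e+00,
       -6.12654214e-03,  7.65165765e-06]), 'ee_pos': array([168.51914857, 523.02731506, 230.39433021]), 'eef_rot': array([ 9.45826334e-04,  9.87864925e-01, -1.55312534e-01, -1.12884941e-04]), 'wrist_force': array([ 0.08242202, -0.03541787,  0.0199949 ]), 'ft_torque': array([ 0.00163912,  0.02196866, -0.00487965]), 'grasp_force': 0.0, 'finger_gap': 85.1982611466932}
scene {'mtx': array([[498.92570041,   0.        , 315.03308357],
       [  0.        , 498.92570041, 198.48920089],
       [  0.        ,   0.        ,   1.        ]]), 'T': array([[ 8.15314682e-01,  4.35853586e-01, -3.81174004e-01,
         9.77678495e+02],
       [ 5.78888759e-01, -5.99673613e-01,  5.52520916e-01,
        -6.50267972e+02],
       [ 1.22382306e-02, -6.71135761e-01, -7.41233442e-01,
  
[... 438 characters left out ...]
15114346e+01],
       [-2.25557900e-03, -1.75699760e-01, -9.84441215e-01,
         1.23152466e+03],
       [ 0.00000000e+00,  0.00000000e+00,  0.00000000e+00,
         1.00000000e+00]])}
{'mtx': array([[302.47592585,   0.        , 325.28575081],
       [  0.        , 302.47592585, 195.85810736],
       [  0.        ,   0.        ,   1.        ]]), 'mount': array([[ 2.07886608e-03, -9.49100056e-01, -3.14967875e-01,
         8.04103568e+01],
       [ 9.99997795e-01,  1.87928390e-03,  9.37343359e-04,
         8.31409360e-02],
       [-2.97718580e-04, -3.14969129e-01,  9.49101870e-01,
        -1.42672613e+02],
       [ 0.00000000e+00,  0.00000000e+00,  0.00000000e+00,
         1.00000000e+00]])}
```

View pics/top0.png

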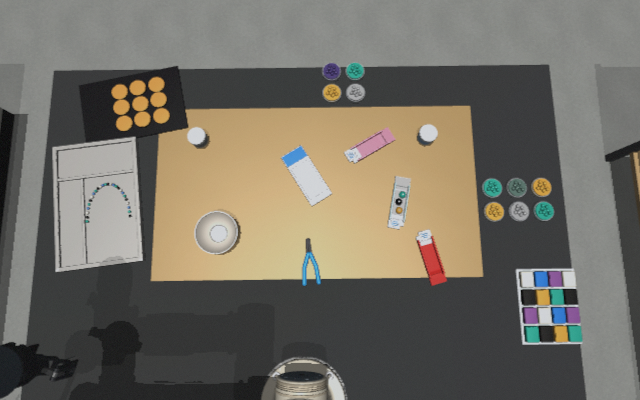

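View pics/scene0.png

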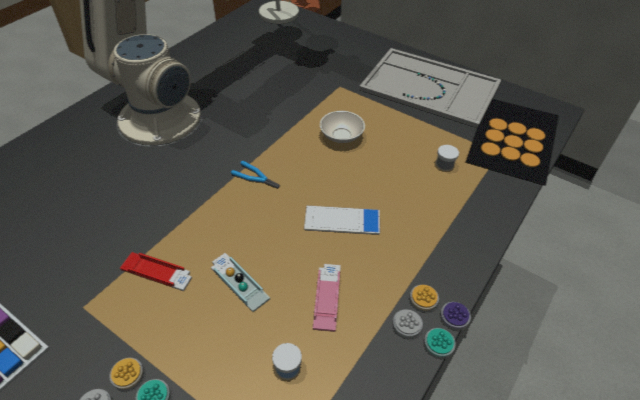

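The top view shows the clear slide around (399,203) with its beads, the dish at (217,232), the pad at (306,176) with its blue end at (295,156), the pliers at (311,262), and the jars at (197,136) and (428,133). The frosted, labelled end appears to be the lower one at (396,223). I'll zoom in to check.

```bash
cat > h.py <<'E'
import numpy as np, cv2
from bench import bot, eyes
def plane(n,px,z):
    c=eyes.get_calibration(n);T=c["T"]
    d=T[:3,:3]@np.linalg.inv(c["mtx"])@[px[0],px[1],1.];o=T[:3,3]
    return o+d*(z-o[2])/d[2]
def pix(n,p):
    c=eyes.get_calibration(n);T=np.linalg.inv(c["T"])
    q=c["mtx"]@(T[:3,:3]@p+T[:3,3]);return q[:2]/q[2]
E
python3 - <<'E'
from h import *
a=cv2.imread("pics/top0.png")[160:245,370:430];b=cv2.imread("pics/scene0.png")[245:315,200:280]
a=cv2.resize(a,None,fx=6,fy=6,interpolation=2);b=cv2.resize(b,None,fx=5,fy=5,interpolation=2)
o=np.zeros((510,760,3),np.uint8);o[:510,:360]=a;o[:350,360:760]=b
cv2.imwrite("pics/crop1.png",o)
t=cv2.imread("pics/top0.png")
hsv=cv2.cvtColor(t,cv2.COLOR_BGR2HSV)
def big(m,x0,y0,x1,y1):
    z=np.zeros_like(m);z[y0:y1,x0:x1]=m[y0:y1,x0:x1]
    c=cv2.findContours(z,0,2)[0];return max(c,key=cv2.contourArea)
# pad
ns=cv2.inRange(hsv,(0,0,130),(179,60,255));bl=cv2.inRange(hsv,(95,120,80),(125,255,255))
p=big(ns|bl,270,135,345,215);r=cv2.minAreaRect(p);print("pad",r,plane("top",r[0],8))
bx=cv2.boxPoints(r);P=np.array([plane("top",q,8) for q in bx]);print(P)
b=big(bl,270,135,345,180);r=cv2.minAreaRect(b);print("blue",plane("top",r[0],8))
d=big(ns,185,200,250,265);e=cv2.fitEllipse(d);print("dish",e,plane("top",e[0],40))
for n,bb in(("slide",(380,165,418,240)),("jarL",(185,120,210,150)),("jarR",(415,118,442,147))):
    c=big(ns,*bb);r=cv2.minAreaRect(c);print(n,r,plane("top",r[0],8 if n=="slide" else 46))
c=big(bl,290,230,335,290);print("pliers",cv2.boundingRect(c))
for q in((308,239),(318,284),(304,284)):print(plane("top",q,6))
E
```

```text
pad ((305.9720153808594, 175.0731964111328), (58.4527587890625, 24.822832107543945), 57.80426788330078) [612.58134145 -11.75181488   8.        ]
[[667.18342672  63.24791449   8.        ]
 [706.08015344   2.37288913   8.        ]
 [558.80287242 -85.62025053   8.        ]
 [521.47038495 -25.51578968   8.        ]]
blue [669.73211549  22.61578551   8.        ]
dish ((215.51181030273438, 232.1543426513672), (42.25801467895508, 43.95769119262695), 52.21418762207031) [448.69199326 235.17334536  40.        ]
slide ((399.15289306640625, 202.688232421875), (16.79800033569336, 52.30744552612305), 9.272602081298828) [ 529.05156494 -275.3078513     8.        ]
jarL ((195.75001525878906, 135.25), (16.970561981201172, 17.677669525146484), 45.0) [723.13839396 297.81690753  46.        ]
jarR ((428.25006103515625, 132.25003051757812), (17.677669525146484, 16.970561981201172), 45.0) [ 723.52487066 -359.41485692   46.        ]
pliers (302, 252, 19, 34)
[429.64538841 -16.17881222   6.        ]
[305.80802217 -42.76889079   6.        ]
[306.2725256   -4.28478696   6.        ]
```

View pics/crop1.png

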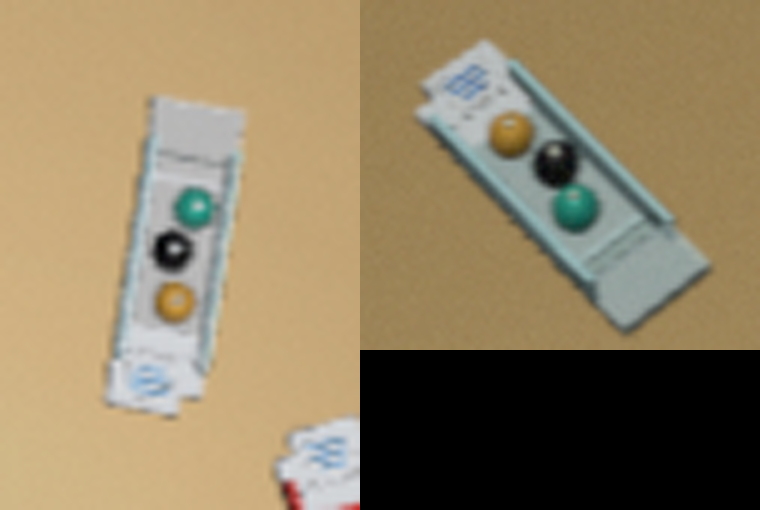

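The crop confirms this is the right slide. Its frosted, labelled end with the notch points towards the robot, and its plain end points away. The pad's blue end and the dish are clear too. Next I'll work out the poses and the approach.

```bash
cat >> h.py <<'E'
from scipy.spatial.transform import Rotation as R
def tool():
    s=bot.state();w,x,y,z=s["eef_rot"];return s["ee_pos"],R.from_quat([x,y,z,w]),s
def go(p,yaw,tilt=0):
    """shift in tool axes (mm) and turn (rotvec, tool) to TCP p, tool x at yaw (deg), pointing down then tilted about own y (deg)"""
    e,r,_=tool();a=np.radians(yaw);X=np.array([np.cos(a),np.sin(a),0]);Z=np.array([0,0,-1.])
    t=R.from_matrix(np.c_[X,np.cross(Z,X),Z])*R.from_rotvec([0,np.radians(tilt),0])
    print("shift",np.round(r.inv().apply(np.array(p)-e),1),"turn",np.round((r.inv()*t).as_rotvec(),4),"ee",e.round(1))
E
python3 - <<'E'
from h import *
f=lambda n,x,y,s,o,z:plane(n,((x+.5)/s-.5+o[0],(y+.5)/s-.5+o[1]),z)
A=lambda x,y,z=7.4:f("top",x,y,6,(370,160),z)
B=lambda x,y,z=7.4:f("scene",x,y,5,(200,245),z)
for F,p1,p2,fr in((A,(152,97),(245,107),(107,403)),(B,(268,332),(349,265),(125,40))):
    a,b,c=F(*p1),F(*p2),F(*fr);pl=(a+b)/2
    print(a.round(),b.round(),c.round(),"plain",pl.round(1),np.linalg.norm(a-b))
    k=a if F is A else b   # corner on the un-notched side
    u=(c-k);print("len",np.linalg.norm(u),"yaw",np.degrees(np.arctan2(u[1],u[0])),"centre",(pl+u/2).round(1))
go([529,-275,200],-8.5)
E
```

```text
[ 608. -267.    7.] [ 602. -311.    7.] [ 461. -239.    7.] plain [ 604.8 -288.8    7.4] 44.510114145941145
len 148.88708616997877 yaw 169.45828462272948 centre [ 531.6 -275.2    7.4]
[ 602. -312.    7.] [ 609. -270.    7.] [ 462. -241.    7.] plain [ 605.7 -291.4    7.4] 42.50513323594726
len 150.34742894731804 yaw 168.52470233073137 centre [ 532.1 -276.5    7.4]
shift [588.  648.9  31.6] turn [ 1.700e-03  1.000e-04 -1.635e-01] ee [168.6 523.1 230.5]
```

move_arm --motion '[[1,[0.0246,0.027,0.001],[0,0,0]],[1,[0.0246,0.027,0.001],[0,0,0]],[1,[0.0246,0.027,0.001],[0,0,0]],[1,[0.0246,0.027,0.001],[0,0,0]],[1,[0.0246,0.027,0.001],[0,0,0]],[1,[0.0246,0.027,0.001],[0,0,0]],[1,[0.0246,0.027,0.001],[0,0,0]],[1,[0.0246,0.027,0.001],[0,0,0]],[1,[0.0246,0.027,0.001],[0,0,0]],[1,[0.0246,0.027,0.001],[0,0,0]],[1,[0.0246,0.027,0.001],[0,0,0]],[1,[0.0246,0.027,0.001],[0,0,0]]]'

```text
t: 1.1
ee_pos: [350.3, 122.7, 219.2]
eef_rot: [-0.0, 0.988, -0.155, -0.0]
wrist_force: [1.3, -0.2, -0.6]
finger_gap: 85.3
grasp_force: 0.0
```

move_arm --motion '[[1,[0.0246,0.027,0.001],[0,0,0]],[1,[0.0246,0.027,0.001],[0,0,0]],[1,[0.0246,0.027,0.001],[0,0,0]],[1,[0.0246,0.027,0.001],[0,0,0]],[1,[0.0246,0.027,0.001],[0,0,0]],[1,[0.0246,0.027,0.001],[0,0,0]],[1,[0.0246,0.027,0.001],[0,0,0]],[1,[0.0246,0.027,0.001],[0,0,0]],[1,[0.0246,0.027,0.001],[0,0,0]],[1,[0.0246,0.027,0.001],[0,0,0]],[1,[0.0246,0.027,0.001],[0,0,0]],[1,[0.0246,0.027,0.001],[0,0,0]]]'

```text
t: 2.1
ee_pos: [532.0, -276.2, 206.6]
eef_rot: [-0.0, 0.988, -0.155, -0.0]
wrist_force: [1.1, 0.6, 1.4]
finger_gap: 85.4
grasp_force: 0.0
```

move_arm --motion '[[1,[0,0,0],[0,0,-0.12]],[1,[0,0,0],[0,0,0]],[1,[0,0,0],[0,0,0]],[1,[0,0,0],[0,0,0]]]'

```text
t: 2.43
ee_pos: [531.6, -273.7, 207.4]
eef_rot: [-0.0, 0.995, -0.097, 0.0]
wrist_force: [0.6, 0.3, -0.2]
finger_gap: 85.3
grasp_force: 0.0
```

```bash
python3 - <<'E'
from h import *
e,r,s=tool();im=eyes.read_camera("wrist");cv2.imwrite("pics/w1.png",im)
print(s["t"],s["q"].round(2));go([532,-276,60],-11)
E
```

```text
2.4333 [-0.21  0.36  0.19 -0.   -1.4   1.59]
shift [  0.7   2.4 147.8] turn [-0.0001 -0.0006 -0.001 ] ee [ 531.7 -273.5  207.8]
```

View pics/w1.png

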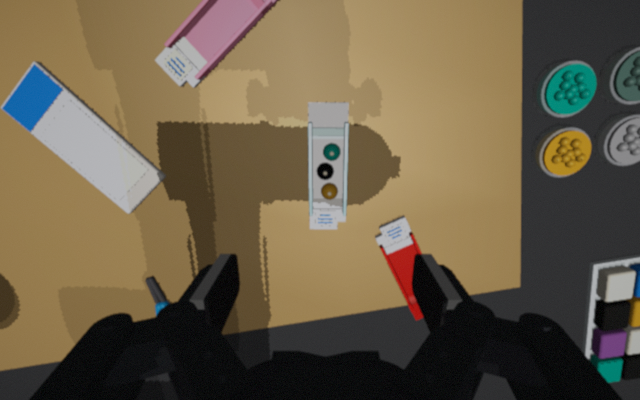

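The wrist view shows the slide in line with the tool at about (328,165), with all three beads in the pan and the red look-alike clear of the fingers. I'll go down to grasp it.

move_arm --motion '[[0.7,[0.0007,0.0025,0],[0,0,0]],[0.7,[0,0,0.03],[0,0,0]],[0.7,[0,0,0.03],[0,0,0]],[0.7,[0,0,0.03],[0,0,0]],[0.7,[0,0,0.03],[0,0,0]],[0.7,[0,0,0.03],[0,0,0]],[0.7,[0,0,0.02],[0,0,0]],[0.7,[0,0,0.015],[0,0,0]],[0.7,[0,0,0.01],[0,0,0]],[0.7,[0,0,0.007],[0,0,0]],[0.7,[0,0,0.005],[0,0,0]],[0.7,[0,0,0],[0,0,0]]]'

```text
t: 3.48
ee_pos: [532.0, -276.8, 0.1]
eef_rot: [-0.0, 0.995, -0.096, -0.0]
wrist_force: [0.3, 0.1, 0.4]
finger_gap: 59.8
grasp_force: 0.0
```

move_arm --motion '[[0.6,[0,0,0],[0,0,0]],[0.55,[0,0,0],[0,0,0]],[0.5,[0,0,0],[0,0,0]],[0.45,[0,0,0],[0,0,0]],[0.4,[0,0,0],[0,0,0]],[0.3,[0,0,0],[0,0,0]],[0.3,[0,0,0],[0,0,0]],[0.3,[0,0,0],[0,0,0]]]' --grip_force 40

```text
t: 4.15
ee_pos: [532.9, -277.3, 1.6]
eef_rot: [0.0, 0.995, -0.096, 0.001]
wrist_force: [-1.2, 1.7, 6.4]
finger_gap: 42.9
grasp_force: 40.9
```

```bash
python3 - <<'E'
from h import *
im=eyes.read_camera("wrist")
sc=cv2.resize(eyes.read_camera("scene")[220:340,160:300],None,fx=4,fy=4)
o=np.zeros((480,800,3),np.uint8);o[:,:560]=sc
cv2.imwrite("pics/w2.png",im);cv2.imwrite("pics/s2.png",sc)
e,r,s=tool();print(s["t"],e,s["finger_gap"],s["grasp_force"],s["wrist_force"])
E
```

```text
4.25 [ 532.87235156 -277.26118699    1.57251384] 42.62647512589 40.92518627643585 [0.05050789 0.32159996 6.40606536]
```

View pics/s2.png

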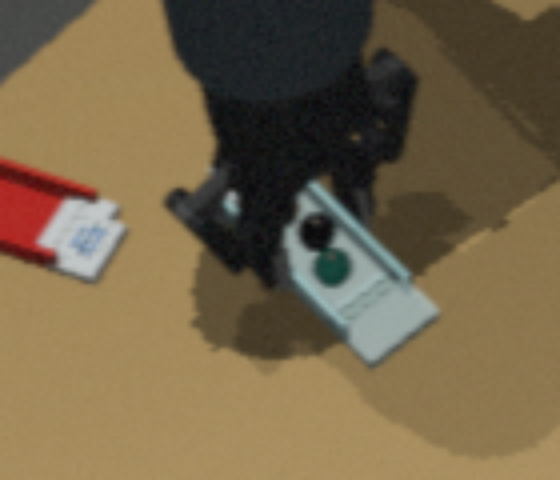

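The fingers hold the slide across its walls, with the black and green beads visible in the pan. Now I'll lift gently.

move_arm --motion '[[0.3,[0,0,-0.003],[0,0,0]],[0.3,[0,0,-0.006],[0,0,0]],[0.3,[0,0,-0.01],[0,0,0]],[0.3,[0,0,-0.012],[0,0,0]],[0.3,[0,0,-0.015],[0,0,0]],[0.3,[0,0,-0.015],[0,0,0]],[0.3,[0,0,-0.015],[0,0,0]],[0.3,[0,0,-0.012],[0,0,0]],[0.3,[0,0,-0.008],[0,0,0]],[0.3,[0,0,-0.004],[0,0,0]],[0.3,[0,0,0],[0,0,0]],[0.3,[0,0,0],[0,0,0]]]' --grip_force 45

```text
t: 5.25
ee_pos: [531.8, -276.8, 99.8]
eef_rot: [-0.0, 0.995, -0.096, -0.0]
wrist_force: [0.1, 1.7, -1.9]
finger_gap: 42.7
grasp_force: 46.0
```

```bash
python3 - <<'E'
from h import *
e,r,s=tool();print(s["t"],e.round(1),s["finger_gap"],s["grasp_force"],s["wrist_force"].round(2),s["ft_torque"].round(2))
im=eyes.read_camera("wrist")
sc=cv2.resize(eyes.read_camera("scene")[200:320,160:300],None,fx=3.33,fy=3.33)
o=np.zeros((400,800,3),np.uint8);o[:sc.shape[0],:sc.shape[1]]=sc[:400];o[:250,470:800]=cv2.resize(im,(330,250));cv2.imwrite("pics/s3.png",o)
go([540,275,150],211)
E
```

```text
5.25 [ 531.8 -276.8   99.8] 42.68590164994432 45.98826885223389 [ 0.09  1.72 -1.91] [ 0.03  0.03 -0.  ]
shift [ -97.  -543.3  -50.3] turn [2.0000e-03 1.3000e-03 2.4086e+00] ee [ 531.5 -276.7   99.3]
```

View pics/s3.png

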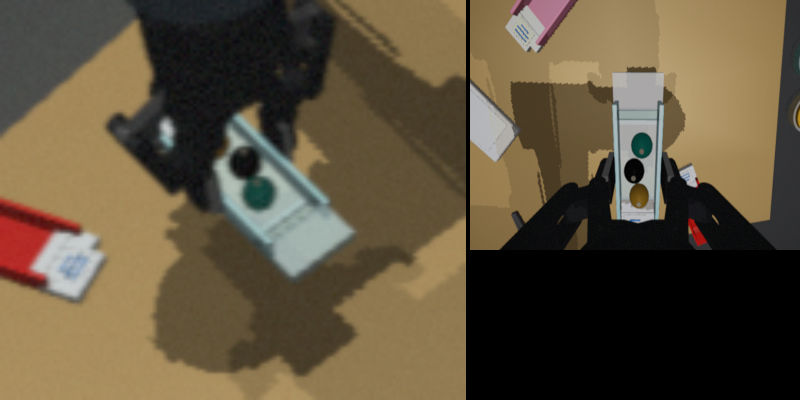

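The slide is in the air, level, with all three beads in it. I'll yaw it so the frosted end points outward and the plain end faces the robot. That is the orientation for both the pour and the final pose.

move_arm --motion '[[0.3,[0,0,0],[0,0,0.04]],[0.3,[0,0,0],[0,0,0.08]],[0.3,[0,0,0],[0,0,0.1]],[0.3,[0,0,0],[0,0,0.1]],[0.3,[0,0,0],[0,0,0.11]],[0.3,[0,0,0],[0,0,0.11]],[0.3,[0,0,0],[0,0,0.11]],[0.3,[0,0,0],[0,0,0.11]],[0.3,[0,0,0],[0,0,0.11]],[0.3,[0,0,0],[0,0,0.11]],[0.3,[0,0,0],[0,0,0.11]],[0.3,[0,0,0],[0,0,0.11]]]'

```text
t: 6.35
ee_pos: [531.5, -276.8, 99.3]
eef_rot: [0.0, 0.766, -0.643, -0.001]
wrist_force: [0.3, 0.7, -1.2]
finger_gap: 42.8
grasp_force: 46.0
```

move_arm --motion '[[0.3,[0,0,0],[0,0,0.11]],[0.3,[0,0,0],[0,0,0.11]],[0.3,[0,0,0],[0,0,0.11]],[0.3,[0,0,0],[0,0,0.11]],[0.3,[0,0,0],[0,0,0.11]],[0.3,[0,0,0],[0,0,0.11]],[0.3,[0,0,0],[0,0,0.11]],[0.3,[0,0,0],[0,0,0.11]],[0.3,[0,0,0],[0,0,0.11]],[0.3,[0,0,0],[0,0,0.11]],[0.3,[0,0,0],[0,0,0.08]],[0.3,[0,0,0],[0,0,0.03]]]'

```text
t: 7.35
ee_pos: [531.6, -276.8, 99.3]
eef_rot: [-0.001, -0.265, 0.964, 0.0]
wrist_force: [0.3, 0.4, -1.4]
finger_gap: 42.7
grasp_force: 46.0
```

```bash
python3 - <<'E'
from h import *
e,r,s=tool();print(s["t"],s["q"].round(2),s["finger_gap"])
d=np.array([449,235.]);u=np.array([np.cos(np.radians(31)),np.sin(np.radians(31))])
# plan: level slide, TCP ~ at slide underside height, centre ~ 100 mm beyond dish along u
for k in(100,130):go([*(d+k*u),130],211)
go([612.6,-11.8,110],211.3)
E
```

```text
7.35 [-0.22  0.42  0.01 -0.   -1.16 -0.82] 42.678247277645234
shift [-290.1  482.9  -30.4] turn [ 0.0013 -0.0012 -0.0056] ee [ 531.6 -276.8   99.3]
shift [-320.1  483.1  -30.4] turn [ 0.0013 -0.0012 -0.0056] ee [ 531.6 -276.8   99.3]
shift [-204.9  186.6  -10.7] turn [ 0.0013 -0.0012 -0.0109] ee [ 531.6 -276.8   99.3]
```

move_arm --motion '[[0.3,[-0.0027,0.0042,-0.0003],[0,0,0]],[0.3,[-0.0053,0.0085,-0.0005],[0,0,0]],[0.3,[-0.008,0.0127,-0.0008],[0,0,0]],[0.3,[-0.0107,0.0169,-0.001],[0,0,0]],[0.3,[-0.0134,0.0211,-0.0013],[0,0,0]],[0.3,[-0.015,0.0237,-0.0015],[0,0,0]],[0.3,[-0.015,0.0237,-0.0015],[0,0,0]],[0.3,[-0.015,0.0237,-0.0015],[0,0,0]],[0.3,[-0.015,0.0237,-0.0015],[0,0,0]],[0.3,[-0.015,0.0237,-0.0015],[0,0,0]],[0.3,[-0.015,0.0237,-0.0015],[0,0,0]],[0.3,[-0.015,0.0237,-0.0015],[0,0,0]]]'

```text
t: 8.35
ee_pos: [538.0, -3.6, 114.7]
eef_rot: [-0.0, -0.267, 0.964, 0.0]
wrist_force: [0.6, -0.5, -1.3]
finger_gap: 42.9
grasp_force: 46.0
```

move_arm --motion '[[0.3,[-0.015,0.0237,-0.0015],[0,0,0]],[0.3,[-0.015,0.0237,-0.0015],[0,0,0]],[0.3,[-0.015,0.0237,-0.0015],[0,0,0]],[0.3,[-0.015,0.0237,-0.0015],[0,0,0]],[0.3,[-0.015,0.0237,-0.0015],[0,0,0]],[0.3,[-0.015,0.0237,-0.0015],[0,0,0]],[0.3,[-0.015,0.0237,-0.0015],[0,0,0]],[0.3,[-0.0134,0.0211,-0.0013],[0,0,0]],[0.3,[-0.0134,0.0211,-0.0013],[0,0,0]],[0.3,[-0.0107,0.0169,-0.001],[0,0,0]],[0.3,[-0.008,0.0127,-0.0008],[0,0,0]],[0.3,[-0.0053,0.0085,-0.0005],[0,0,0]]]'

```text
t: 9.35
ee_pos: [545.1, 287.5, 129.8]
eef_rot: [-0.0, -0.268, 0.963, 0.0]
wrist_force: [-0.6, 0.2, -1.2]
finger_gap: 43.0
grasp_force: 46.0
```

move_arm --motion '[[0.3,[-0.0027,0.0042,-0.0003],[0,0,0]],[0.3,[0,0,0],[0,0,0]],[0.3,[0,0,0],[0,0,0]]]'

```text
t: 9.6
ee_pos: [545.8, 290.0, 130.3]
eef_rot: [-0.0, -0.267, 0.964, -0.0]
wrist_force: [0.2, -0.6, -2.4]
finger_gap: 42.5
grasp_force: 46.0
```

```bash
python3 - <<'E'
from h import *
e,r,s=tool();print(s["t"],s["q"].round(2),s["finger_gap"])
a=eyes.read_camera("scene")[60:260,230:480];b=eyes.read_camera("top")[140:270,140:300]
o=np.zeros((560,800,3),np.uint8);o[:400,:500]=cv2.resize(a,None,fx=2,fy=2);o[:244,500:]=cv2.resize(b,(300,244))
cv2.imwrite("pics/s4.png",o)
d=np.array([449,235.]);u=np.array([np.cos(np.radians(31)),np.sin(np.radians(31))])
# slide frame about TCP: assume TCP ~ slide origin. target plain end lip k mm beyond dish centre at height h
for tilt,k,h in((14,25,70),(38,25,62)):
    t=np.radians(tilt);rad=k+75*np.cos(t)+4*np.sin(t);z=h+75*np.sin(t)-4*np.cos(t)
    for sg in(1,-1):go([*(d+rad*u),z],211,sg*tilt)
E
```

```text
9.6 [ 0.74  0.43  0.11  0.   -1.25 -1.77] 42.5206319966397
shift [12.5  3.1 46.2] turn [ 1.000e-04  2.441e-01 -2.100e-03] ee [546.  289.6 130.4]
shift [12.5  3.1 46.2] turn [-0.0004 -0.2446 -0.0021] ee [546.  289.6 130.4]
shift [24.7  3.1 25.4] turn [ 6.00e-04  6.63e-01 -2.10e-03] ee [546.  289.6 130.4]
shift [24.7  3.1 25.4] turn [-0.0008 -0.6635 -0.002 ] ee [546.  289.6 130.4]
```

View pics/s4.png

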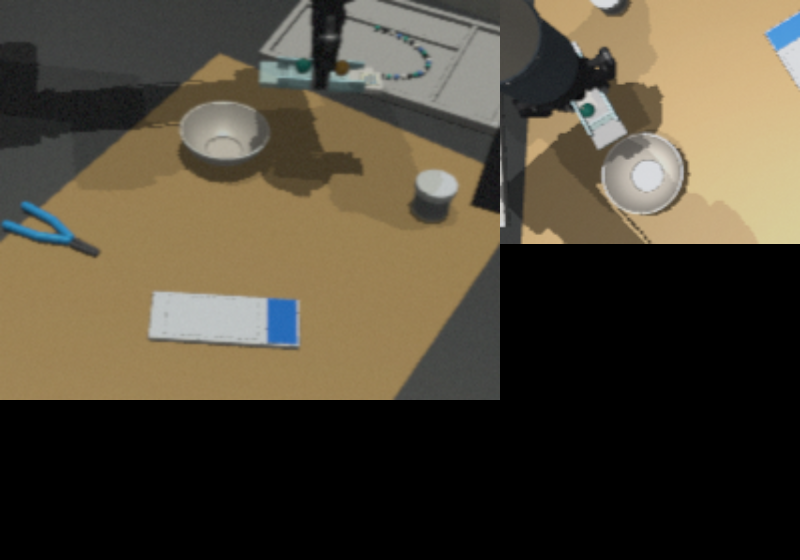

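The slide is level beyond the dish, with its plain end at (605,140) in the inset facing the dish centre. I'll lower it, then tilt slowly about the plain lip.

move_arm --motion '[[0.3,[0.001,0.001,0.004],[0,0,0]],[0.3,[0.001,0.001,0.009],[0,0,0]],[0.3,[0.001,0.001,0.013],[0,0,0]],[0.3,[0.001,0,0.013],[0,0,0]],[0.3,[0.001,0,0.013],[0,0,0]],[0.3,[0.001,0,0.012],[0,0,0]],[0.3,[0,0,0.009],[0,0,0]],[0.3,[0,0,0.004],[0,0,0]],[0.3,[0,0,-0.0007],[0,-0.01,0]],[0.3,[0,0,-0.0015],[0,-0.02,0]],[0.3,[0,0,-0.0015],[0,-0.02,0]],[0.3,[0,0,0],[0,0,0]]]'

```text
t: 10.7
ee_pos: [539.4, 290.1, 58.3]
eef_rot: [0.025, -0.267, 0.963, 0.007]
wrist_force: [0.5, -0.2, -0.6]
finger_gap: 42.7
grasp_force: 46.0
```

move_arm --motion '[[0.3,[0,0,0],[0,0,0]],[0.3,[0,0,0],[0,0,0]],[0.3,[0,0,0],[0,0,0]],[0.3,[0,0,0],[0,0,0]],[0.3,[0,0,-0.0015],[0,-0.02,0]],[0.3,[0,0,-0.0015],[0,-0.02,0]],[0.3,[0,0,-0.0015],[0,-0.02,0]],[0.3,[0,0,-0.0015],[0,-0.02,0]],[0.3,[0,0,-0.0015],[0,-0.02,0]],[0.3,[0,0,-0.0015],[0,-0.02,0]],[0.3,[0,0,-0.0015],[0,-0.02,0]],[0.3,[0,0,-0.0015],[0,-0.02,0]]]'

```text
t: 11.7
ee_pos: [538.1, 289.3, 69.0]
eef_rot: [0.101, -0.265, 0.958, 0.028]
wrist_force: [-1.2, -0.9, -1.5]
finger_gap: 43.1
grasp_force: 46.0
```

```bash
python3 - <<'E'
from h import *
e,r,s=tool();print(s["t"],s["q"].round(2),e.round(1),"toolz",r.as_matrix()[:,2].round(3),s["finger_gap"])
a=eyes.read_camera("scene")[60:200,270:440]
cv2.imwrite("pics/s5.png",cv2.resize(a,None,fx=4,fy=4))
E
```

```text
11.7 [ 0.78  0.34 -0.25  0.07 -0.77 -1.86] [538.1 289.3  69. ] toolz [ 0.179  0.107 -0.978] 43.140430028407465
```

View pics/s5.png

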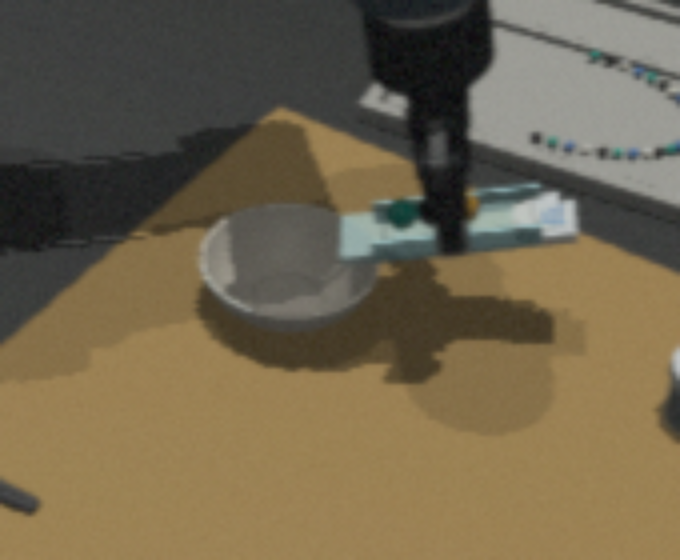

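The slide is about 12° plain-end down, and its lip is inside the dish rim. The beads are queued at the plain-end ramp with green in front. I'll keep tilting.

move_arm --motion '[[0.3,[0,0,-0.0015],[0,-0.02,0]],[0.3,[0,0,-0.0015],[0,-0.02,0]],[0.3,[0,0,-0.0015],[0,-0.02,0]],[0.3,[0,0,-0.0015],[0,-0.02,0]],[0.3,[0,0,-0.0015],[0,-0.02,0]],[0.3,[0,0,-0.0015],[0,-0.02,0]],[0.3,[0,0,-0.0015],[0,-0.02,0]],[0.3,[0,0,-0.0015],[0,-0.02,0]],[0.3,[0,0,-0.0015],[0,-0.02,0]],[0.3,[0,0,-0.0015],[0,-0.02,0]],[0.3,[0,0,-0.0015],[0,-0.02,0]],[0.3,[0,0,-0.0015],[0,-0.02,0]]]'

```text
t: 12.75
ee_pos: [533.4, 286.6, 86.3]
eef_rot: [0.215, -0.26, 0.939, 0.06]
wrist_force: [0.3, -0.4, -1.6]
finger_gap: 42.6
grasp_force: 46.0
```

move_arm --motion '[[0.3,[0,0,-0.0015],[0,-0.02,0]],[0.3,[0,0,-0.0015],[0,-0.02,0]],[0.3,[0,0,-0.0015],[0,-0.02,0]],[0.3,[0,0,-0.0015],[0,-0.02,0]],[0.3,[0,0,-0.0015],[0,-0.02,0]],[0.3,[0,0,-0.0015],[0,-0.02,0]],[0.3,[0,0,-0.0015],[0,-0.02,0]],[0.3,[0,0,-0.0015],[0,-0.02,0]],[0.3,[0,0,-0.0015],[0,-0.02,0]],[0.3,[0,0,-0.0015],[0,-0.02,0]],[0.3,[0,0,0],[0,0,0]],[0.3,[0,0,0],[0,0,0]]]'

```text
t: 13.75
ee_pos: [536.1, 279.6, 125.8]
eef_rot: [0.287, -0.255, 0.92, 0.083]
wrist_force: [-0.8, -0.4, -1.3]
finger_gap: 42.8
grasp_force: 46.5
```

move_arm --motion '[[0.3,[0,0,0],[0,0,0]],[0.3,[0,0,0],[0,0,0]],[0.3,[0,0,0],[0,0,0]],[0.3,[0,0,0],[0,0,0]],[0.3,[0,0,0],[0,0,0]],[0.3,[0,0,0],[0,0,0]]]'

```text
t: 14.25
ee_pos: [536.0, 278.8, 124.6]
eef_rot: [0.286, -0.255, 0.92, 0.082]
wrist_force: [-0.3, 0.3, -0.8]
finger_gap: 42.8
grasp_force: 46.5
```

```bash
python3 - <<'E'
from h import *
e,r,s=tool();print(s["t"],s["q"].round(2),e.round(1),"toolz",r.as_matrix()[:,2].round(3),s["finger_gap"])
a=eyes.read_camera("scene")[60:200,290:440];b=eyes.read_camera("top")[180:280,170:270]
o=np.zeros((420,800,3),np.uint8);o[:,:450]=cv2.resize(a,(450,420));o[:350,450:]=cv2.resize(b,(350,350))
cv2.imwrite("pics/s6.png",o)
E
```

```text
14.25 [ 0.65  0.09 -0.84  1.01 -0.07 -2.67] [536.  278.8 124.6] toolz [ 0.484  0.297 -0.823] 42.791825285641046
```

View pics/s6.png

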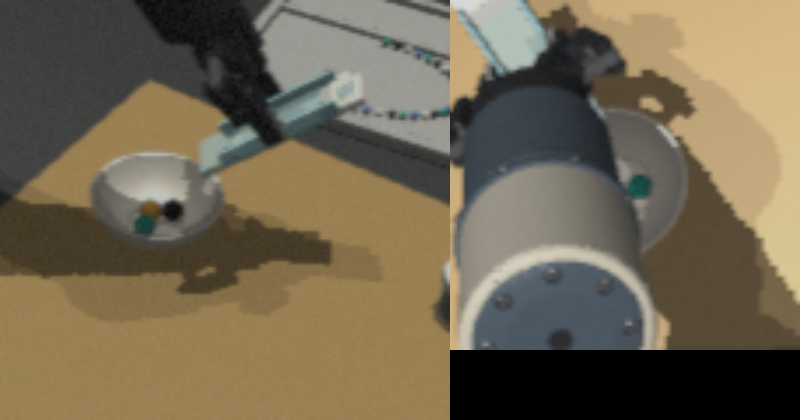

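All three beads (gold, black, green) are in the dish around (157,212), and the slide is empty. I'll level it about the TCP, which lifts the lip clear of the dish.

move_arm --motion '[[0.3,[0,0,0],[0,0.02,0]],[0.3,[0,0,0],[0,0.03,0]],[0.3,[0,0,0],[0,0.05,0]],[0.3,[0,0,0],[0,0.05,0]],[0.3,[0,0,0],[0,0.05,0]],[0.3,[0,0,0],[0,0.05,0]],[0.3,[0,0,0],[0,0.05,0]],[0.3,[0,0,0],[0,0.05,0]],[0.3,[0,0,0],[0,0.05,0]],[0.3,[0,0,0],[0,0.05,0]],[0.3,[0,0,0],[0,0.05,0]],[0.3,[0,0,0],[0,0,0]]]'

```text
t: 15.35
ee_pos: [547.5, 274.2, 130.2]
eef_rot: [0.073, -0.262, 0.962, 0.015]
wrist_force: [0.7, 0.0, -0.8]
finger_gap: 42.9
grasp_force: 46.5
```

```bash
python3 - <<'E'
from h import *
e,r,s=tool();print(s["t"],s["q"].round(2),s["finger_gap"])
go([612.6,-11.8,115],211.3)
E
```

```text
15.35 [ 0.74  0.32 -0.09  0.05 -1.02 -1.8 ] 42.934208315449325
shift [  90.5 -279.4    4.4] turn [-0.0105  0.1497 -0.0141] ee [547.5 274.2 130.2]
```

move_arm --motion '[[0.3,[0,0,0],[-0.003,0.05,-0.005]],[0.3,[0,0,0],[-0.003,0.05,-0.005]],[0.3,[0,0,0],[-0.004,0.05,-0.004]],[0.3,[0,0,0],[0,0,0]],[0.3,[0.003,-0.009,0.0005],[0,0,0]],[0.3,[0.006,-0.019,0.001],[0,0,0]],[0.3,[0.009,-0.027,0.0015],[0,0,0]],[0.3,[0.01,-0.03,0.0015],[0,0,0]],[0.3,[0.01,-0.03,0.0015],[0,0,0]],[0.3,[0.01,-0.03,0.0015],[0,0,0]],[0.3,[0.01,-0.03,0.0015],[0,0,0]],[0.3,[0.01,-0.03,0.0015],[0,0,0]]]'

```text
t: 16.35
ee_pos: [594.1, 60.6, 120.0]
eef_rot: [0.001, -0.27, 0.963, -0.0]
wrist_force: [0.6, 0.9, 0.5]
finger_gap: 43.0
grasp_force: 46.5
```

move_arm --motion '[[0.3,[0.01,-0.03,0.0015],[0,0,0]],[0.3,[0.008,-0.022,0.001],[0,0,0]],[0.3,[0.005,-0.014,0.001],[0,0,0]],[0.3,[0.002,-0.007,0],[0,0,0]],[0.3,[0,0,0],[0,0,0]],[0.3,[0,0,0],[0,0,0]],[0.3,[0,0,0],[0,0,0]]]'

```text
t: 16.93
ee_pos: [610.9, -11.7, 116.6]
eef_rot: [0.001, -0.27, 0.963, -0.0]
wrist_force: [0.0, 1.0, -1.1]
finger_gap: 43.1
grasp_force: 46.5
```

```bash
python3 - <<'E'
from h import *
e,r,s=tool();print(s["t"],s["q"].round(2),s["finger_gap"],s["grasp_force"])
go([612.6,-11.8,115],211.3)
a=eyes.read_camera("scene");b=eyes.read_camera("top");w=eyes.read_camera("wrist")
o=np.zeros((600,800,3),np.uint8);o[:300,:400]=cv2.resize(a[140:260,260:420],(400,300));o[:300,400:]=cv2.resize(b[130:220,255:375],(400,300))
o[300:,:400]=cv2.resize(w,(400,300));o[300:,400:]=cv2.resize(a[90:180,300:420],(400,300))
cv2.imwrite("pics/s7.png",o)
E
```

```text
16.9333 [ 0.24  0.43  0.06  0.   -1.2  -1.26] 43.066557539803085 46.50434195995331
shift [-1.4 -0.9  1.6] turn [-0.0007  0.0015  0.0008] ee [610.9 -11.7 116.6]
```

View pics/s7.png

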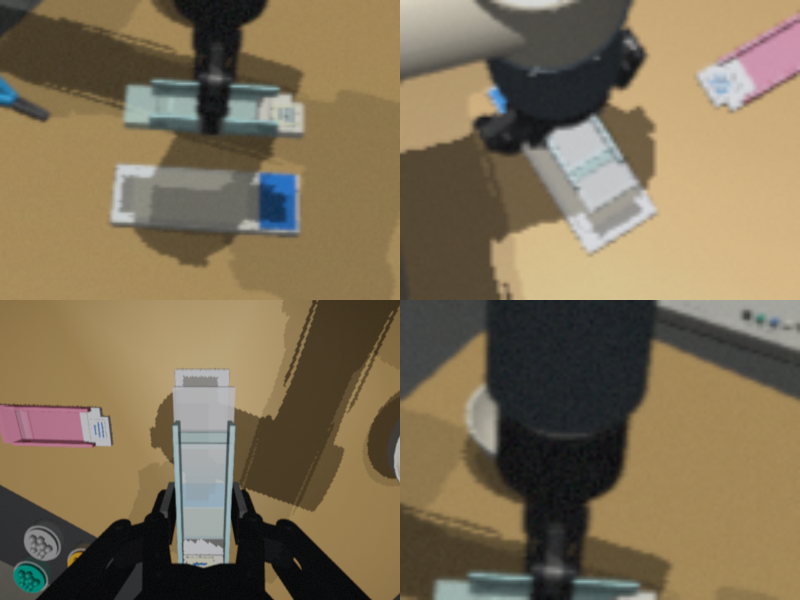

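The frosted end is over the blue end and the slide is level in line with the pad. One numeric check of the ends before handing in.

```bash
python3 - <<'E'
from h import *
P=lambda x,y,z:plane("scene",(x/2.5+260,y/2.5+140),z)
u=np.array([np.cos(np.radians(31.3)),np.sin(np.radians(31.3))]);c=np.array([612.6,-11.8])
for z in(119,121,125):
    p=(P(127,86,z)+P(126,125,z))/2;f=(P(300,100,z)+P(304,134,z))/2
    print(z,"plain err",(p[:2]-(c-75*u)).round(1),"frosted err",(f[:2]-(c+75*u)).round(1),"len",np.linalg.norm(p-f).round(1))
e,r,s=tool();print(s["qvel"].round(3))
E
```

```text
119 plain err [2.2 1.7] frosted err [1.8 0. ] len 148.8
121 plain err [3.3 0.2] frosted err [ 2.6 -1.8] len 148.4
125 plain err [ 5.5 -3. ] frosted err [ 4.1 -5.3] len 147.6
[-0.003  0.003  0.004  0.001 -0.003  0.   ]
```

Both ends are within about 5 mm of their targets, and the slide is level and still.

```bash
python3 -c "
from bench import finish_job
print(finish_job())"
```

```text
the job is handed in; nothing more can be done
None
```

I handed the job in at about 17 s: all three beads were seen in the dish after the pour, and the gripper holds the slide level, about 115 mm above the bench, frosted end over the pad's blue end (ends within about 5 mm); the hand-in gave no verdict.

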